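# Clamp the order tablet to the first slip of the clutch screw

## Robot

A 7-joint arm with a two-finger parallel gripper is mounted at the origin on the work surface. World frame = base frame: x ahead of the robot, y to its left, z up, the work surface at z = 0. Lengths are in m, angles in rad, forces in N, time in s.
With the tool pointing down it reaches from about 0.4 to 0.85 m from the base axis. Payload 6.9 kg.
Tool frame: the origin (TCP) lies midway between the tips of the shut fingers; the grasp point (between the pads) lies 19 mm behind it; z points along the fingers, y is the direction in which the jaws open and shut (so a half turn about z gives the same grasp; the last joint's range is limited). The gripper opens to 85 mm and grips with 20 to 120 N. Pads are 22 mm wide; open, the fingers measure 114 mm over their backs; the gripper's body (76 mm by 85 mm) begins 54 mm behind the grasp point. The pads swing forward as they close: fully open they stand 13 mm farther back than shut.
Start: joints at [1.411, 0.507, -0.238, 1.5, 0.126, 1.149, -0.155], TCP at [0.164, -0.603, 0.231] pointing down, gripper open.
Joint ranges: [-3.08, 3.08], [-0.24, 2.05], [-1.43, 1.35], [0, 2.5], [-1.52, 4.66], [0.17, 1.96], [-2.89, 2.89]. Speed limits (rad/s): [2.39, 2.39, 3.14, 3.14, 3.14, 3.14, 3.14].

## Interface

Orientations are given as a unit quaternion [x, y, z, w].
In Python, from workcell import r gives the robot as it stands.
- The arm moves only by the tool step_arm, never from a script. Its argument "increments" is a list of rows, each an object of numbers: "wx", "wy", "wz": the turn, a rotation vector about the tool's x, y, z in rad; "dx", "dy", "dz": the shift along the tool's x, y, z in cm; "jaw": the finger opening in cm, from 0 to 8.54. In form: [{"wx": .., "wy": .., "wz": .., "dx": .., "dy": .., "dz": .., "jaw": ..}, ...]. A call has 1 to 10 rows; each row shifts and turns the commanded pose from where the row before left it, along the tool's axes as they then stand; what a row does not reach is not made up. A row lasts 1/10 s, in which the tool goes at most 50 mm and 8.59 degrees, less where a joint would pass 70% of its speed; a pose out of reach is approached as far as the arm can. A call with a gripper value outside its range is refused whole. The fingers move at their own pace and stop on an object; "grip_force" is the grip in N (left out, the last holds). Time passes only in rows, so rows that do not move let the fingers close. It gives the time, the measured TCP pose, the force and the opening at its end, in the units of the state.
- r.get_obs(): the state, without advancing time (a new reading comes with each control period).
- r.get_image(name): name is "scene" or "top" or "wrist"; returns a dict with "img" (480x640x3 uint8, red, green, blue), "K" (3x3 intrinsics, pixels), "cam_to_world" (4x4, takes a point from camera to world coordinates); the wrist camera has in their place "tool_from_camera" (4x4, takes a point from camera to tool coordinates, whose origin is the TCP and whose axes are the flange's). Camera axes: x right, y up, looking along -z (the intrinsics and any distortion apply to the point x, -y, -z); pixel columns grow to the right and rows downward; lengths in m; the calibration is good to about 2 mm. A picture is of the moment at which its call begins: read the wrist's pose just before it. There is no depth.
- r.job_done(): hands the job in, once; it reports no verdict.
Trained networks look in a picture, given as the dict that the camera call returned (one of the last four; its "shot" number tells which), for a name from the list of things; names that differ only in an ending like _2 or _b are one class to them, and where a whole thing is asked for, a point or a joint stands for the part that bears it (a point fixed in the world has none). Each returns a list of dicts, best first, with "score" (0 to 1); they miss things now and then, are a little off and sometimes report something else, mostly with a low value. They report only what shows in the picture. A call takes as long as a camera call.
- r.search_frame(picture, thing): "xyz" ([x, y, z] in m, in world coordinates, good to about 4 mm: the middle of the surface that is visible of it).
- r.spot_point(picture, thing): "xyz" ([x, y, z] in m, in world coordinates, good to about 4 mm: a listed point, or the origin of a listed thing).
The state is a dict: "clock": time; "joint_positions": joint angles; "qvel": joint speeds; "tau": joint torques, N m; "ee_pos": TCP position; "orientation": TCP orientation; "force": force on the tool from outside, world axes, zero at the start; "wrist_torque": the same for the moment, N m; "width": opening from 0.0 (shut) to 1.0 (fully open).
Only numpy, scipy, OpenCV 4.12 (cv2) and the standard library are available. Lean on these libraries where they do the work, as an engineer would, in place of code of your own. Each camera call takes 0.05 s, during which the arm holds its last target.

## Task

On the counter stand two tablet cradles. Tighten the orange thumbscrew of the cradle that holds the tablet: turn it clockwise until its clutch slips for the first time, stop there (at most a twelfth of a turn of slip, as more wears the clutch), and let go without turning it back. Leave the empty cradle's thumbscrew as it is.

Things in the scene. Friction and masses are not known exactly. Their poses are not given: they have to be found in the camera images.
- wing (a point): Grip point on the axis of the screw to tighten: orange wing, 44 mm long (x), 12 thick (y, faces to pinch), 32 high, on a black collar 68 mm across. Point is 9 mm below the wing's top, 23 above its foot; z up; turns with the wing. Top of wing 99 mm above the counter, on a bridge 60 mm high at one end of a fixed 160 x 270 mm metal cradle with a black tablet. All near it is lower than the collar.
- screw (a joint): Angle (rad) of the spindle and its black collar, growing clockwise seen from above. Turns easily (0.03 N m) with the wing. Starts between 0.45 and 1.25, stops dead at 1.6, tight on the tablet: the white line across the collar then points at the green mark on the bridge. Stays where it is left.
- clutch (a joint): Clockwise slip (rad) of the wing on the collar: the angle from the white line across the collar to the length of the wing. Starts at 0 and stays about 0 while the screw turns along; once the screw is tight the clutch slips at a steady 0.2 N m and this grows. Turned back, the wing takes the screw back with it. A twelfth of a turn is 0.52.
- spare_tip (a point): Top of one end of the orange wing on the other, identical but empty cradle (no tablet), 21 mm from that wing's upright axis. Shows whether that thumbscrew is turned; leave it alone.

How it is judged:
By the outcome, as a careful person would: the job done as asked, in the order asked, and still so for the second after the job is handed in, with the robot touching nothing.
It also fails if it takes over 35 s, if anything falls off the work surface, if the arm or the gripper's body presses on something with over 40 N, if the wrist force passes 120 N, or if a joint passes its speed limit or range.

## Working session

There is one attempt and no reset: what is moved stays moved. The work goes in short steps, Python scripts to look and compute and a tool call to move; the robot and the scene stay as the last step left them, time stands still between calls to the robot, and variables do not carry over. Pictures are saved under pics/ and viewed, and the job is handed in when it is done.

Besides the shell and the picture viewer there is one more tool, called as name(argument=value, ...) on one line, values as JSON. step_arm: Moves the arm, as the interface text tells. Its arguments: {"type":"object","properties":{"increments":{"type":"array"},"grip_force":{"type":"number"}},"required":["increments"]}

```bash
ls; mkdir -p pics; python3 - <<'E'
from workcell import r
import cv2
o=r.get_obs();print({k:o[k] for k in('clock','ee_pos','orientation','width','force')})
for n in("scene","top"):
    p=r.get_image(n);cv2.imwrite(f"pics/{n}0.png",p["img"][:,:,::-1])
    for t in("wing","spare_tip"):
        print(n,t,"spot",r.spot_point(p,t)); print("search",r.search_frame(p,t))
    import numpy as np
    np.savez(n+"0.npz",**{k:p[k] for k in("img","K","cam_to_world")})
E
```

```text
pics
{'clock': 0.0, 'ee_pos': array([ 0.16334056, -0.60273987,  0.23041153]), 'orientation': array([ 9.91250207e-01,  1.31993153e-01, -1.38222375e-04, -9.03082388e-04]), 'width': 1.0019759335781122, 'force': array([ 0.55635315, -0.23585676,  0.23524125])}
scene wing spot [{'xyz': [0.5526, 0.1488, 0.0911], 'score': 0.69}]
search [{'xyz': [0.5561, 0.1534, 0.0906], 'score': 0.9}]
scene spare_tip spot [{'xyz': [0.5459, -0.3158, 0.0996], 'score': 0.64}]
search [{'xyz': [0.5687, -0.3138, 0.0891], 'score': 0.77}]
top wing spot [{'xyz': [0.5482, 0.1521, 0.0946], 'score': 0.56}]
search [{'xyz': [0.5496, 0.1486, 0.1015], 'score': 0.64}]
top spare_tip spot [{'xyz': [0.5462, -0.3124, 0.0976], 'score': 0.8}]
search [{'xyz': [0.5682, -0.3136, 0.0979], 'score': 0.78}]
```

View pics/scene0.png

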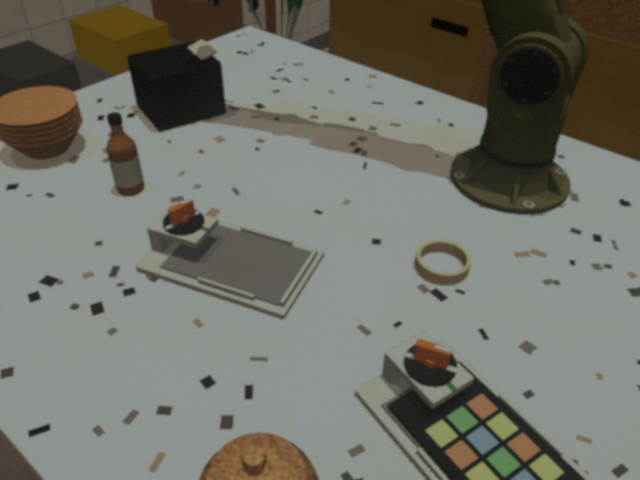

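View pics/top0.png

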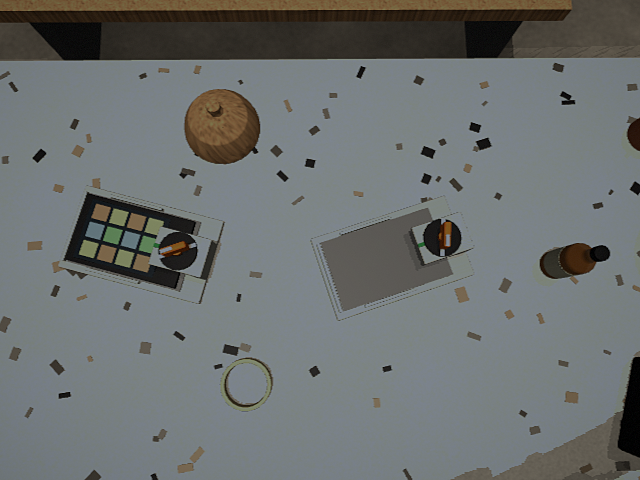

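The tablet is in the left cradle (top view, wing at about (178,249)). The spare cradle's wing is at about (445,237). I'll zoom in on the target collar.

```bash
python3 - <<'E'
import numpy as np,cv2
for n,(u,v) in {"top":(178,250),"scene":(432,362)}.items():
    d=np.load(n+"0.npz");c=d["img"][v-40:v+40,u-40:u+40,::-1]
    cv2.imwrite(f"pics/{n}0z.png",cv2.resize(c,None,fx=7,fy=7,interpolation=cv2.INTER_CUBIC))
d=np.load("top0.npz");print(d["K"],d["cam_to_world"])
E
```

```text
[[483.42260396   0.         319.94952499]
 [  0.         483.42260396 248.43096667]
 [  0.           0.           1.        ]] [[-0.01812567  0.98806166 -0.15298896  0.42123128]
 [-0.9995984  -0.0145743   0.02430296 -0.07947794]
 [ 0.02178312  0.15336803  0.98792902  0.90345343]
 [ 0.          0.          0.          1.        ]]
```

View pics/top0z.png

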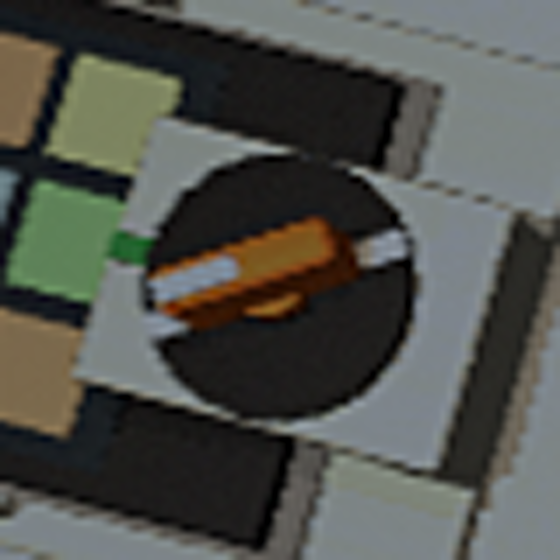

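View pics/scene0z.png

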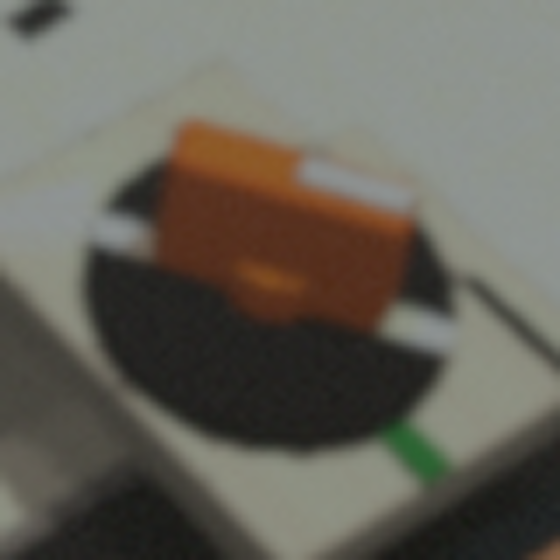

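```bash
cat > h.py <<'E'
import numpy as np
from scipy.spatial.transform import Rotation as R
def ray(K,C,u,v,z):
    d=C[:3,:3]@np.array([(u-K[0,2])/K[0,0],-(v-K[1,2])/K[1,1],-1]);o=C[:3,3]
    return o+d*(z-o[2])/d[2]
def plan(o,xyz,L):
    # L: world angle of the wing length; tool y perpendicular. returns turn wz and shift in tool frame
    Rt=R.from_quat(o['orientation']).as_matrix()
    x=Rt[:,0];cur=np.arctan2(x[1],x[0])
    dw=(L-cur+np.pi/2)%np.pi-np.pi/2
    print("tool x world angle",cur,"need world yaw",dw,"=> wz",-dw,"shift tool cm",Rt.T@(np.array(xyz)-o['ee_pos'])*100, "tilt",Rt[:,2])
E
python3 - <<'E'
from h import *
from workcell import r
d=np.load("top0.npz");K=d["K"];C=d["cam_to_world"]
f=lambda x,y,z:ray(K,C,138+x/7-.5+.07,210+y/7-.5+.07,z)
c=f(282,287,.067);g=f(130,247,.060);l=f(166,325,.067);rr=f(385,247,.067)
t1=f(150,275,.099);t2=f(155,300,.099);a=f(152,288,.099);b=f(335,232,.099)
ang=lambda v:np.degrees(np.arctan2(v[1],v[0]))
print("centre",c,"green dir",ang(g-c),"line",ang(l-rr),ang(c-rr),"wing",ang(a-b),(a+b)/2)
o=r.get_obs();plan(o,[.551,.151,.2],np.radians(ang(l-rr)))
E
```

```text
centre [0.55064462 0.14714089 0.067     ] green dir 73.58803655471444 line 109.35506930996783 111.0380813579411 wing 106.70135838711435 [0.55237486 0.14775443 0.099     ]
tool x world angle 0.26480917833845663 need world yaw -1.4977958187227074 => wz 1.4977958187227074 shift tool cm [ 57.13662881 -62.64644328   3.13035664] tilt [-6.47624430e-05  1.47969338e-04 -9.99999987e-01]
```

step_arm(increments=[{"dx": 3.9, "dy": -0.2, "wz": -0.068}, {"dx": 3.9, "dy": -0.2, "wz": -0.068}, {"dx": 3.9, "dy": -0.2, "wz": -0.068}, {"dx": 3.9, "dy": -0.2, "wz": -0.068}, {"dx": 3.9, "dy": -0.2, "wz": -0.068}, {"dx": 3.9, "dy": -0.2, "wz": -0.068}, {"dx": 3.9, "dy": -0.2, "wz": -0.068}, {"dx": 3.9, "dy": -0.2, "wz": -0.068}, {"dx": 3.9, "dy": -0.2, "wz": -0.068}, {"dx": 3.9, "dy": -0.2, "wz": -0.068}])

```text
validation failed for argument at $.in...
```

step_arm(increments=[{"wx": 0, "wy": 0, "wz": -0.068, "dx": 3.9, "dy": -0.2, "dz": 0, "jaw": 8.5}, {"wx": 0, "wy": 0, "wz": -0.068, "dx": 3.9, "dy": -0.2, "dz": 0, "jaw": 8.5}])

```text
clock: 0.7
ee_pos: [0.2364, -0.5769, 0.2312]
orientation: [0.98, 0.199, -0.0, 0.0]
force: [2.0, -1.0, -0.4]
width: 1.0
```

step_arm(increments=[{"wx": 0, "wy": 0, "wz": -0.068, "dx": 3.9, "dy": -0.2, "dz": 0, "jaw": 8.5}, {"wx": 0, "wy": 0, "wz": -0.068, "dx": 3.9, "dy": -0.2, "dz": 0, "jaw": 8.5}, {"wx": 0, "wy": 0, "wz": -0.068, "dx": 3.9, "dy": -0.2, "dz": 0, "jaw": 8.5}, {"wx": 0, "wy": 0, "wz": -0.068, "dx": 3.9, "dy": -0.2, "dz": 0, "jaw": 8.5}, {"wx": 0, "wy": 0, "wz": -0.068, "dx": 3.9, "dy": -0.2, "dz": 0, "jaw": 8.5}, {"wx": 0, "wy": 0, "wz": -0.068, "dx": 3.9, "dy": -0.2, "dz": 0, "jaw": 8.5}, {"wx": 0, "wy": 0, "wz": -0.068, "dx": 3.9, "dy": -0.2, "dz": 0, "jaw": 8.5}, {"wx": 0, "wy": 0, "wz": -0.068, "dx": 3.9, "dy": -0.2, "dz": 0, "jaw": 8.5}, {"wx": 0, "wy": 0, "wz": -0.068, "dx": 3.9, "dy": -0.2, "dz": 0, "jaw": 8.5}, {"wx": 0, "wy": 0, "wz": -0.068, "dx": 3.9, "dy": -0.2, "dz": 0, "jaw": 8.5}])

```text
clock: 1.7
ee_pos: [0.516, -0.3118, 0.2313]
orientation: [0.857, 0.516, 0.0, 0.0]
force: [0.1, -1.2, 0.3]
width: 0.997
```

step_arm(increments=[{"wx": 0, "wy": 0, "wz": -0.068, "dx": 3.9, "dy": -0.2, "dz": 0, "jaw": 8.5}, {"wx": 0, "wy": 0, "wz": -0.068, "dx": 3.9, "dy": -0.2, "dz": 0, "jaw": 8.5}, {"wx": 0, "wy": 0, "wz": -0.068, "dx": 3.9, "dy": -0.2, "dz": 0, "jaw": 8.5}, {"wx": 0, "wy": 0, "wz": -0.068, "dx": 3.9, "dy": -0.2, "dz": 0, "jaw": 8.5}, {"wx": 0, "wy": 0, "wz": -0.068, "dx": 3.9, "dy": -0.2, "dz": 0, "jaw": 8.5}, {"wx": 0, "wy": 0, "wz": -0.068, "dx": 3.9, "dy": -0.2, "dz": 0, "jaw": 8.5}, {"wx": 0, "wy": 0, "wz": -0.068, "dx": 3.9, "dy": -0.2, "dz": 0, "jaw": 8.5}, {"wx": 0, "wy": 0, "wz": -0.068, "dx": 3.9, "dy": -0.2, "dz": 0, "jaw": 8.5}])

```text
clock: 2.5
ee_pos: [0.5768, -0.0091, 0.2314]
orientation: [0.687, 0.727, 0.0, 0.0]
force: [0.5, 0.6, 0.3]
width: 0.995
```

```bash
cat > look.py <<'E'
import sys,cv2
from h import *
from workcell import r
def look(tag,net=True):
    o=r.get_obs();p=r.get_image("wrist")
    Rt=R.from_quat(o['orientation']).as_matrix();T=np.eye(4);T[:3,:3]=Rt;T[:3,3]=o['ee_pos']
    C=T@p["tool_from_camera"]
    cv2.imwrite(f"pics/{tag}.png",p["img"][:,:,::-1])
    np.savez(tag+".npz",img=p["img"],K=p["K"],cam_to_world=C)
    if net: print(r.spot_point(p,"wing"),r.search_frame(p,"wing"))
    print({k:np.round(o[k],4) for k in('clock','ee_pos','force','wrist_torque','width','joint_positions')})
    return o,p,C
E
python3 - <<'E'
from look import *
o,p,C=look("w1")
plan(o,[.551,.148,.2],np.radians(109))
print([k for k in p], p.get("dist"))
E
```

```text
[] [{'xyz': [0.5564, 0.1249, 0.0728], 'score': 0.54}]
{'clock': np.float64(2.5), 'ee_pos': array([ 0.5768, -0.0091,  0.2314]), 'force': array([0.4642, 0.5659, 0.2906]), 'wrist_torque': array([-0.0529, -0.0184,  0.031 ]), 'width': np.float64(0.9951), 'joint_positions': array([ 0.4006,  0.486 , -0.6696,  1.628 ,  0.3246,  1.1411, -0.2928])}
tool x world angle 1.627297886280465 need world yaw 0.2751109983933542 => wz -0.2751109983933542 shift tool cm [15.83430337 -1.68840367  3.13650396] tilt [ 4.41063009e-04  5.56446305e-05 -9.99999901e-01]
['img', 'K', 'tool_from_camera', 'shot'] None
```

View pics/w1.png

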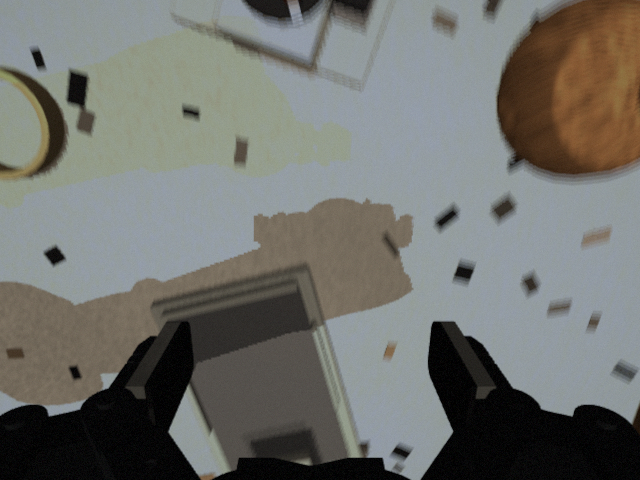

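The wrist view shows the target collar at the top edge, around (285,5). I'll move closer and turn, then look again.

step_arm(increments=[{"wx": 0, "wy": 0, "wz": -0.07, "dx": 2.5, "dy": -0.3, "dz": 0, "jaw": 6}, {"wx": 0, "wy": 0, "wz": -0.07, "dx": 2.5, "dy": -0.3, "dz": 0, "jaw": 6}, {"wx": 0, "wy": 0, "wz": -0.07, "dx": 2.5, "dy": -0.3, "dz": 0, "jaw": 6}, {"wx": 0, "wy": 0, "wz": -0.065, "dx": 2, "dy": 0, "dz": 0, "jaw": 6}, {"wx": 0, "wy": 0, "wz": 0, "dx": 0, "dy": 0, "dz": 0, "jaw": 6}])

```text
clock: 3.15
ee_pos: [0.5519, 0.0862, 0.2318]
orientation: [0.578, 0.816, 0.001, -0.0]
force: [0.3, 0.3, 0.2]
width: 0.707
```

```bash
python3 - <<'E'
from look import *
o,p,C=look("w2")
plan(o,[.551,.148,.2],np.radians(109))
E
```

```text
[{'xyz': [0.5541, 0.1521, 0.087], 'score': 0.58}] [{'xyz': [0.552, 0.1514, 0.0956], 'score': 0.7}]
{'clock': np.float64(3.15), 'ee_pos': array([0.5519, 0.0862, 0.2318]), 'force': array([0.3219, 0.3192, 0.2352]), 'wrist_torque': array([-0.0151, -0.0027,  0.022 ]), 'width': np.float64(0.707), 'joint_positions': array([ 0.295 ,  0.475 , -0.7589,  1.6738,  0.3529,  1.1345, -0.2216])}
tool x world angle 1.9089087894050587 need world yaw -0.006499904731239514 => wz 0.006499904731239514 shift tool cm [5.85871092 1.96024145 3.19424784] tilt [ 2.60250638e-04  1.75697917e-03 -9.99998423e-01]
```

View pics/w2.png

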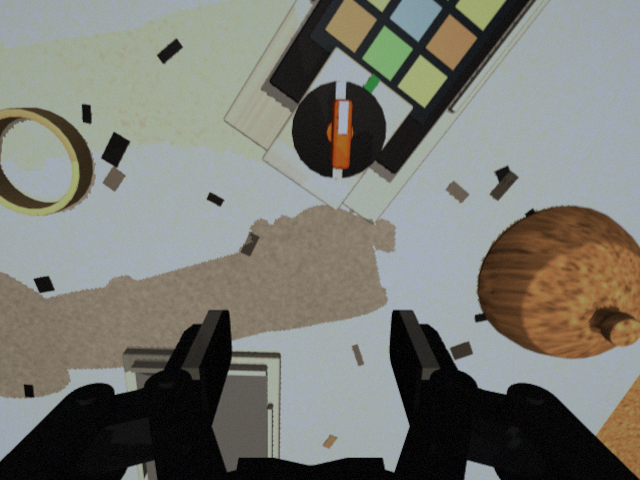

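The wing is in clear view. The white line runs from (341,82) to (337,178), the collar centre is at about (339,130), and the green mark is at about (373,84).

```bash
python3 - <<'E'
from h import *
import cv2
from workcell import r
d=np.load("w2.npz");K=d["K"];C=d["cam_to_world"]
c=d["img"][70:190,280:400,::-1];cv2.imwrite("pics/w2z.png",cv2.resize(c,None,fx=5,fy=5,interpolation=cv2.INTER_CUBIC))
hsv=cv2.cvtColor(d["img"],cv2.COLOR_RGB2HSV)
f=lambda u,v,z:ray(K,C,u,v,z)
sub=np.zeros(hsv.shape[:2],bool);sub[70:190,280:400]=1
v,u=np.nonzero(sub&(hsv[...,2]<60));cc=f(*(lambda e:e[0])(cv2.fitEllipse(cv2.convexHull(np.c_[u,v][(np.hypot(u-339,v-130)<50)].astype(np.float32)))),.067)
v,u=np.nonzero(sub&(abs(hsv[...,0].astype(int)-60)<15)&(hsv[...,1]>150));g=f(u.mean(),v.mean(),.06);print("green px",u.mean(),v.mean(),len(u))
l=f(341,82,.067);b=f(337,178,.067)
ang=lambda v:np.degrees(np.arctan2(v[1],v[0]))
print("centre",cc,"line mid",(l+b)/2,"line",ang(l-b),"green",ang(g-cc))
E
```

```text
green px 370.989898989899 83.47474747474747 99
centre [0.55201221 0.14969107 0.067     ] line mid [0.55239477 0.14832319 0.067     ] line 108.18656634341124 green 73.77221737093011
```

View pics/w2z.png

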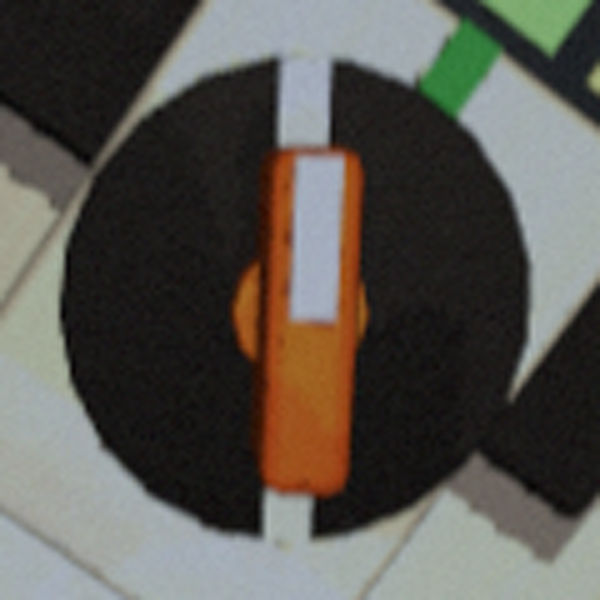

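step_arm(increments=[{"wx": 0, "wy": 0, "wz": 0.02, "dx": 2, "dy": 0.7, "dz": 0, "jaw": 5}, {"wx": 0, "wy": 0, "wz": 0, "dx": 2, "dy": 0.7, "dz": 0, "jaw": 5}, {"wx": 0, "wy": 0, "wz": 0, "dx": 1.9, "dy": 0.7, "dz": 2, "jaw": 5}, {"wx": 0, "wy": 0, "wz": 0, "dx": 0, "dy": 0, "dz": 3, "jaw": 5}, {"wx": 0, "wy": 0, "wz": 0, "dx": 0, "dy": 0, "dz": 3, "jaw": 5}, {"wx": 0, "wy": 0, "wz": 0, "dx": 0, "dy": 0, "dz": 2, "jaw": 5}, {"wx": 0, "wy": 0, "wz": 0, "dx": 0, "dy": 0, "dz": 0, "jaw": 5}])

```text
clock: 4.0
ee_pos: [0.5538, 0.1423, 0.1284]
orientation: [0.591, 0.807, -0.002, -0.001]
force: [-0.2, -0.4, -0.3]
width: 0.583
```

```bash
python3 - <<'E'
from look import *
o,p,C=look("w3",False)
plan(o,[.552,.149,.075],np.radians(108.2))
E
```

```text
{'clock': np.float64(4.0), 'ee_pos': array([0.5538, 0.1423, 0.1284]), 'force': array([-0.2089, -0.4322, -0.27  ]), 'wrist_torque': array([ 0.0326,  0.0158, -0.0159]), 'width': np.float64(0.5828), 'joint_positions': array([ 0.1354,  0.5986, -0.6857,  1.7749,  0.4576,  0.9393, -0.4369])}
tool x world angle 1.8778531866581758 need world yaw 0.010593063999688734 => wz -0.010593063999688734 shift tool cm [0.69124925 0.05987557 5.34385569] tilt [-0.00495672 -0.00215236 -0.9999854 ]
```

View pics/w3.png

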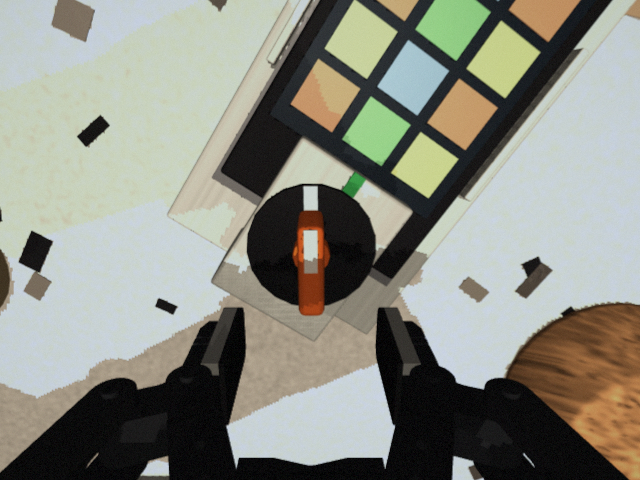

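The wing, at about (311,262), is centred between the fingers and aligned with them. Next I descend and close.

step_arm(increments=[{"wx": 0, "wy": 0, "wz": 0, "dx": 0.4, "dy": 0, "dz": 1.4, "jaw": 5}, {"wx": 0, "wy": 0, "wz": 0, "dx": 0.3, "dy": 0, "dz": 1.4, "jaw": 5}, {"wx": 0, "wy": 0, "wz": 0, "dx": 0, "dy": 0, "dz": 1.4, "jaw": 5}, {"wx": 0, "wy": 0, "wz": 0, "dx": 0, "dy": 0, "dz": 1.1, "jaw": 5}, {"wx": 0, "wy": 0, "wz": 0, "dx": 0, "dy": 0, "dz": 0, "jaw": 5}])

```text
clock: 4.55
ee_pos: [0.5518, 0.1506, 0.0764]
orientation: [0.59, 0.808, -0.001, -0.001]
force: [-0.8, -0.1, 0.1]
width: 0.582
```

```bash
python3 - <<'E'
from look import *
o,p,C=look("w4",False)
plan(o,[.552,.149,.075],np.radians(108.2))
E
```

```text
{'clock': np.float64(4.55), 'ee_pos': array([0.5518, 0.1506, 0.0764]), 'force': array([-0.7802, -0.1198,  0.0853]), 'wrist_torque': array([-0.0411, -0.0089, -0.0031]), 'width': np.float64(0.5818), 'joint_positions': array([ 0.091 ,  0.659 , -0.6422,  1.8298,  0.5195,  0.8306, -0.5031])}
tool x world angle 1.8799633774963345 need world yaw 0.008482873161530069 => wz -0.008482873161530069 shift tool cm [-0.15713257 -0.02516075  0.14158332] tilt [-0.0028541  -0.00106329 -0.99999536]
```

View pics/w4.png

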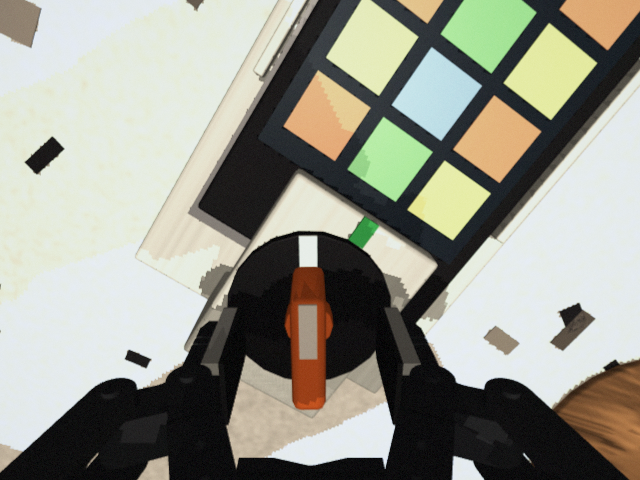

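step_arm(increments=[{"wx": 0, "wy": 0, "wz": 0, "dx": -0.15, "dy": 0, "dz": 0.1, "jaw": 1}, {"wx": 0, "wy": 0, "wz": 0, "dx": 0, "dy": 0, "dz": 0, "jaw": 0.8}, {"wx": 0, "wy": 0, "wz": 0, "dx": 0, "dy": 0, "dz": 0, "jaw": 0.5}, {"wx": 0, "wy": 0, "wz": 0, "dx": 0, "dy": 0, "dz": 0, "jaw": 0.5}, {"wx": 0, "wy": 0, "wz": 0, "dx": 0, "dy": 0, "dz": 0, "jaw": 0.5}, {"wx": 0, "wy": 0, "wz": 0, "dx": 0, "dy": 0, "dz": 0, "jaw": 0.5}, {"wx": 0, "wy": 0, "wz": 0, "dx": 0, "dy": 0, "dz": 0, "jaw": 0.5}], grip_force=40)

```text
clock: 5.3
ee_pos: [0.5518, 0.149, 0.0779]
orientation: [0.59, 0.807, -0.001, -0.0]
force: [-5.1, -1.7, 6.5]
width: 0.129
```

```bash
python3 - <<'E'
from look import *
o,p,C=look("w5",False)
plan(o,[.552,.149,.075],np.radians(108.2))
E
```

```text
{'clock': np.float64(5.3), 'ee_pos': array([0.5518, 0.149 , 0.0779]), 'force': array([-5.1335, -1.6829,  6.5367]), 'wrist_torque': array([-0.4116,  1.2382,  0.0242]), 'width': np.float64(0.1285), 'joint_positions': array([ 0.0942,  0.6564, -0.6434,  1.8301,  0.519 ,  0.8323, -0.5011])}
tool x world angle 1.8796654538981172 need world yaw 0.0087807967597473 => wz -0.0087807967597473 shift tool cm [-0.00755446  0.01668888  0.29011923] tilt [-0.00187774 -0.00171799 -0.99999676]
```

View pics/w5.png

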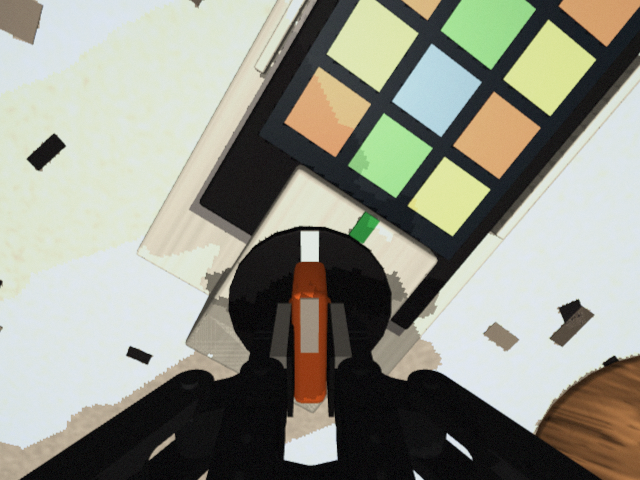

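step_arm(increments=[{"wx": 0, "wy": 0, "wz": 0.06, "dx": 0, "dy": -0.05, "dz": -0.1, "jaw": 0.5}, {"wx": 0, "wy": 0, "wz": 0.06, "dx": 0, "dy": 0, "dz": 0, "jaw": 0.5}, {"wx": 0, "wy": 0, "wz": 0.06, "dx": 0, "dy": 0, "dz": 0, "jaw": 0.5}, {"wx": 0, "wy": 0, "wz": 0.06, "dx": 0, "dy": 0, "dz": 0, "jaw": 0.5}, {"wx": 0, "wy": 0, "wz": 0.06, "dx": 0, "dy": 0, "dz": 0, "jaw": 0.5}, {"wx": 0, "wy": 0, "wz": 0.06, "dx": 0, "dy": 0, "dz": 0, "jaw": 0.5}, {"wx": 0, "wy": 0, "wz": 0.06, "dx": 0, "dy": 0, "dz": 0, "jaw": 0.5}, {"wx": 0, "wy": 0, "wz": 0, "dx": 0, "dy": 0, "dz": 0, "jaw": 0.5}])

```text
clock: 6.15
ee_pos: [0.5513, 0.1489, 0.078]
orientation: [0.746, 0.666, -0.001, -0.0]
force: [-4.0, -1.4, -1.9]
width: 0.129
```

```bash
python3 - <<'E'
from look import *
o,p,C=look("w6",False)
plan(o,[.552,.149,.075],np.radians(73.7))
E
```

```text
{'clock': np.float64(6.15), 'ee_pos': array([0.5513, 0.1489, 0.078 ]), 'force': array([-4.0383, -1.4128, -1.9445]), 'wrist_torque': array([-0.2796,  0.8688, -0.0475]), 'width': np.float64(0.1289), 'joint_positions': array([ 0.025 ,  0.6308, -0.525 ,  1.8318,  0.427 ,  0.7961, -0.8334])}
tool x world angle 1.458893802091423 need world yaw -0.17258614337160205 => wz 0.17258614337160205 shift tool cm [0.01639022 0.06528525 0.29778935] tilt [-0.00247623 -0.00143583 -0.9999959 ]
```

View pics/w6.png

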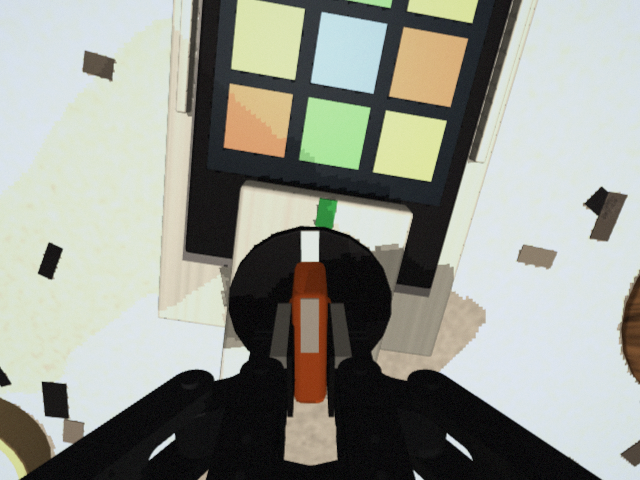

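The collar follows the wing: the white line is at (310,245) and the green mark at (326,212). I'll go on to the stop.

step_arm(increments=[{"wx": 0, "wy": 0, "wz": 0.05, "dx": 0, "dy": 0, "dz": 0, "jaw": 0.5}, {"wx": 0, "wy": 0, "wz": 0.05, "dx": 0, "dy": 0, "dz": 0, "jaw": 0.5}, {"wx": 0, "wy": 0, "wz": 0.05, "dx": 0, "dy": 0, "dz": 0, "jaw": 0.5}, {"wx": 0, "wy": 0, "wz": 0.05, "dx": 0, "dy": 0, "dz": 0, "jaw": 0.5}, {"wx": 0, "wy": 0, "wz": 0.05, "dx": 0, "dy": 0, "dz": 0, "jaw": 0.5}, {"wx": 0, "wy": 0, "wz": 0, "dx": 0, "dy": 0, "dz": 0, "jaw": 0.5}])

```text
clock: 6.8
ee_pos: [0.5511, 0.149, 0.078]
orientation: [0.822, 0.569, -0.002, -0.0]
force: [-5.7, -1.8, 0.1]
width: 0.129
```

```bash
python3 - <<'E'
from look import *
o,p,C=look("w7",False)
plan(o,[.552,.149,.075],np.radians(73.7))
cv2.imwrite("pics/w7z.png",cv2.resize(p["img"][170:420,190:440,::-1],None,fx=2.4,fy=2.4,interpolation=cv2.INTER_CUBIC))
E
```

```text
{'clock': np.float64(6.8), 'ee_pos': array([0.5511, 0.149 , 0.078 ]), 'force': array([-5.7257, -1.803 ,  0.1086]), 'wrist_torque': array([-0.3367,  1.1694, -0.0234]), 'width': np.float64(0.1291), 'joint_positions': array([-0.018 ,  0.6188, -0.4544,  1.8325,  0.3714,  0.7786, -1.0285])}
tool x world angle 1.2104539308491113 need world yaw 0.07585372787070965 => wz -0.07585372787070965 shift tool cm [0.03464417 0.08169778 0.2956437 ] tilt [-0.00293812 -0.00147704 -0.99999459]
```

View pics/w7z.png

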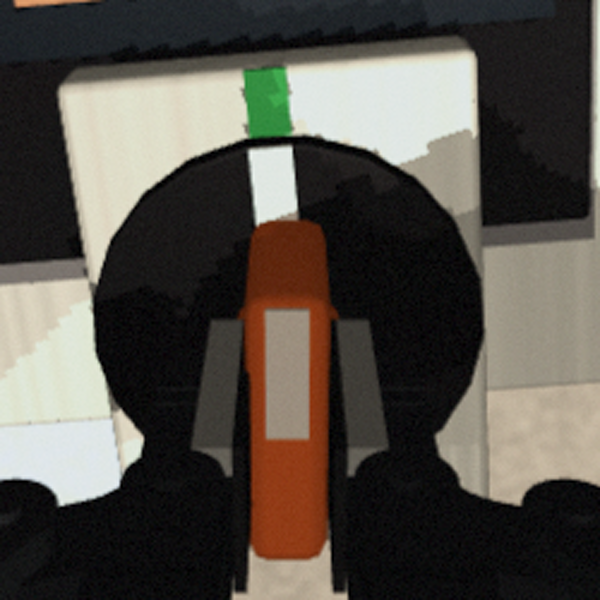

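The line now points at the green mark and the wing has turned about 5° past it, so the slip has only just begun. I'll add a little to make the slip certain.

step_arm(increments=[{"wx": 0, "wy": 0, "wz": 0.05, "dx": 0, "dy": 0, "dz": 0, "jaw": 0.5}, {"wx": 0, "wy": 0, "wz": 0.05, "dx": 0, "dy": 0, "dz": 0, "jaw": 0.5}, {"wx": 0, "wy": 0, "wz": 0.05, "dx": 0, "dy": 0, "dz": 0, "jaw": 0.5}, {"wx": 0, "wy": 0, "wz": 0, "dx": 0, "dy": 0, "dz": 0, "jaw": 0.5}])

```text
clock: 7.25
ee_pos: [0.551, 0.149, 0.078]
orientation: [0.863, 0.506, -0.002, -0.0]
force: [-5.7, -1.8, -1.3]
width: 0.129
```

```bash
python3 - <<'E'
from look import *
o,p,C=look("w8",False)
plan(o,[.552,.149,.075],np.radians(73.7))
cv2.imwrite("pics/w8z.png",cv2.resize(p["img"][170:420,190:440,::-1],None,fx=2.4,fy=2.4,interpolation=cv2.INTER_CUBIC))
E
```

```text
{'clock': np.float64(7.25), 'ee_pos': array([0.551, 0.149, 0.078]), 'force': array([-5.7219, -1.7973, -1.3398]), 'wrist_torque': array([-0.3608,  1.224 , -0.0016]), 'width': np.float64(0.1291), 'joint_positions': array([-0.0446,  0.6125, -0.4116,  1.8329,  0.3372,  0.7691, -1.1455])}
tool x world angle 1.06054691957811 need world yaw 0.2257607391417109 => wz -0.2257607391417109 shift tool cm [0.04823492 0.08800775 0.2962549 ] tilt [-0.00316213 -0.00146084 -0.99999393]
```

View pics/w8z.png

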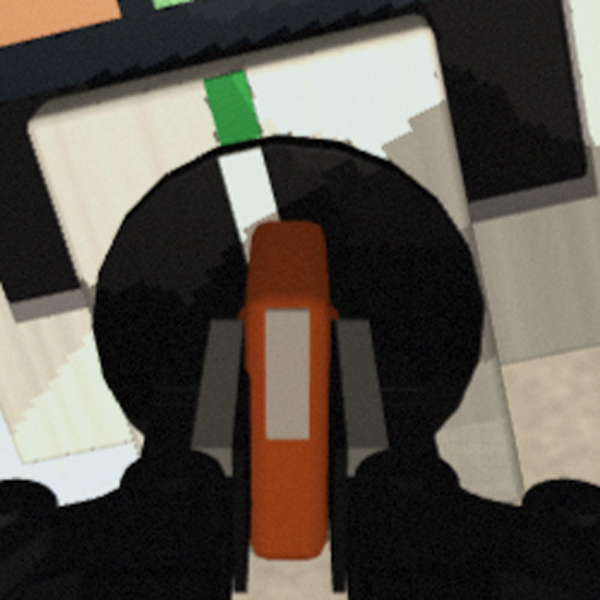

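The slip is about 0.22 rad and the collar's line is on the green mark. Now I release.

step_arm(increments=[{"wx": 0, "wy": 0, "wz": 0, "dx": 0, "dy": -0.05, "dz": 0, "jaw": 2}, {"wx": 0, "wy": 0, "wz": 0, "dx": 0, "dy": 0, "dz": 0, "jaw": 4}, {"wx": 0, "wy": 0, "wz": 0, "dx": 0, "dy": 0, "dz": 0, "jaw": 5}, {"wx": 0, "wy": 0, "wz": 0, "dx": 0, "dy": 0, "dz": 0, "jaw": 5}, {"wx": 0, "wy": 0, "wz": 0, "dx": 0, "dy": 0, "dz": 0, "jaw": 5}, {"wx": 0, "wy": 0, "wz": 0, "dx": 0, "dy": 0, "dz": 0, "jaw": 5}])

```text
clock: 7.9
ee_pos: [0.5525, 0.1498, 0.0784]
orientation: [0.863, 0.505, 0.0, 0.0]
force: [-0.5, 0.3, -0.7]
width: 0.586
```

```bash
python3 - <<'E'
from look import *
o,p,C=look("w9",False)
E
```

```text
{'clock': np.float64(7.9), 'ee_pos': array([0.5525, 0.1498, 0.0784]), 'force': array([-0.4996,  0.2708, -0.7017]), 'wrist_torque': array([ 0.0286, -0.0299,  0.0023]), 'width': np.float64(0.5864), 'joint_positions': array([-0.0451,  0.6122, -0.4114,  1.8318,  0.3376,  0.7666, -1.1465])}
```

View pics/w9.png

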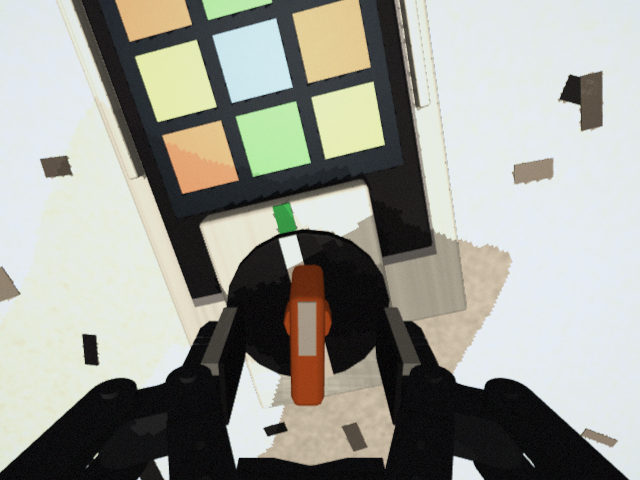

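The gripper is open and clear of the wing. The wing stayed put, with the line at (289,250) still on the green mark at (285,217). I'll withdraw upward and then back off to look.

step_arm(increments=[{"wx": 0, "wy": 0, "wz": 0, "dx": 0, "dy": 0, "dz": -1.5, "jaw": 5}, {"wx": 0, "wy": 0, "wz": 0, "dx": 0, "dy": 0, "dz": -3, "jaw": 5}, {"wx": 0, "wy": 0, "wz": 0, "dx": 0, "dy": 0, "dz": -4, "jaw": 5}, {"wx": 0, "wy": 0, "wz": 0, "dx": 0, "dy": 0, "dz": -4, "jaw": 5}, {"wx": 0, "wy": 0, "wz": 0, "dx": -3, "dy": 0, "dz": -3, "jaw": 5}, {"wx": 0, "wy": 0, "wz": 0, "dx": -3, "dy": 0, "dz": 0, "jaw": 5}, {"wx": 0, "wy": 0, "wz": 0, "dx": 0, "dy": 0, "dz": 0, "jaw": 5}, {"wx": 0, "wy": 0, "wz": 0, "dx": 0, "dy": 0, "dz": 0, "jaw": 5}])

```text
clock: 8.75
ee_pos: [0.5229, 0.0969, 0.2336]
orientation: [0.863, 0.505, 0.0, 0.0]
force: [-0.6, 0.1, 0.5]
width: 0.581
```

```bash
python3 - <<'E'
from look import *
o,p,C=look("w10",False)
cv2.imwrite("pics/w10z.png",cv2.resize(p["img"][40:260,210:430,::-1],None,fx=2.5,fy=2.5,interpolation=cv2.INTER_CUBIC))
q=r.get_image("top");print(r.spot_point(q,"spare_tip"));a=np.load("top0.npz")["img"]
cv2.imwrite("pics/spare.png",cv2.resize(np.hstack([a[200:280,400:480],q["img"][200:280,400:480]])[:,:,::-1],None,fx=5,fy=5))
E
```

```text
{'clock': np.float64(8.75), 'ee_pos': array([0.5229, 0.0969, 0.2336]), 'force': array([-0.6393,  0.1404,  0.4612]), 'wrist_torque': array([-0.0404,  0.0187,  0.0227]), 'width': np.float64(0.5814), 'joint_positions': array([ 0.1107,  0.3829, -0.4872,  1.74  ,  0.2014,  1.0678, -0.9566])}
[{'xyz': [0.5473, -0.3126, 0.0969], 'score': 0.59}]
```

View pics/w10z.png

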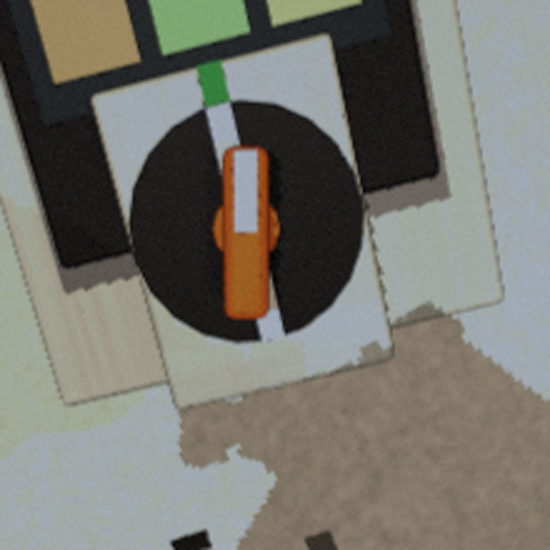

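View pics/spare.png

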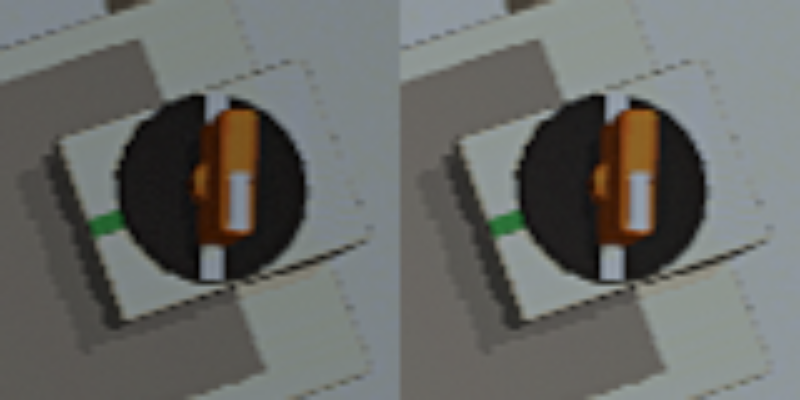

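The line is on the green mark, the wing is about 12° past it, and the spare screw hasn't moved. I'm handing in.

```bash
python3 -c "
from workcell import r
print(r.job_done())"
```

```text
the job is handed in; nothing more can be done
None
```

I tightened the thumbscrew of the cradle with the tablet and handed the job in. I turned it about 0.6 rad clockwise to its stop, went on until the clutch slipped about 0.22 rad (limit 0.52), then opened the jaws and drew clear.

**Tablet cradle:** The last wrist picture shows the collar's white line on the green mark, to within about 2°. The wing is about 12° past the line, and it did not turn back on release. The force reading was near zero with the arm away, at about 9 s.

**Empty cradle:** Before and after pictures of its thumbscrew look the same. Its tip was reported within about 1.5 mm of where it started, inside the 4 mm accuracy.

**Check that disagreed:** The wrist moment about the vertical never showed the expected 0.2 N m while the clutch slipped. I judged the slip from the pictures and the wrist angle instead.

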